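# Tuck the shelf-front strip under the liner plate and hold it down

### The arm

A 7-joint arm with a two-finger parallel gripper is mounted at the origin on the work surface. World frame = base frame: x ahead of the robot, y to its left, z up, the work surface at z = 0. Lengths are in m, angles in degrees, forces in N, time in s.
With the tool pointing down it reaches from about 0.425 to 0.925 m from the base axis. Payload 6.8 kg.
Tool frame: the origin (TCP) lies between the finger pads; the fingertips stand 8 mm ahead of it and the grasp point (between the pads) lies 11 mm behind it; z points along the fingers, y is the line along which they close (so a half turn about z gives the same grasp; the last joint's range is limited). The gripper opens to 88 mm and grips with 3 to 60 N. Pads are 20 mm wide; open, the fingers measure 115 mm over their backs; the gripper's body (75 mm by 178 mm) begins 61 mm behind the grasp point.
Start: joints at [64.223, 27.33, 1.283, 89.118, -0.659, 63.558, -4.761], TCP at [0.226, -0.636, 0.231] pointing down, gripper open.
Joint ranges: [-169.35, 169.35], [-19.33, 120.38], [-80.79, 83.38], [13.8, 139.57], [-78.32, 258.32], [9.67, 109.79], [-169.56, 169.56]. Speed limits (degrees/s): [136.94, 136.94, 180, 180, 180, 180, 180].

### API

Orientations are given as a 3x3 rotation matrix whose columns are the frame's x, y, z axes.
In Python, from station import * gives the robot as it stands. The module is installed in compiled form; this text tells all that it offers.
- The arm moves only by the tool drive_tool, never from a script. Its argument "commands" is a list that holds one entry, the list of rows, each a list of 7 numbers: the shift along the tool's x, y, z in m, then the turn, a rotation vector about the tool's x, y, z in degrees, then the closure, from 0 (fully open) to 1 (shut). In form: [[[dx, dy, dz, ax, ay, az, fingers], ...]]. A call has 1 to 20 rows; each row is the pose to reach, as a shift and turn from the pose commanded when the call began, along the tool's axes at that moment; what a row does not reach only later rows make up. A row lasts 1/10 s, in which the tool goes at most 50 mm and 8.59 degrees, less where a joint would pass 70% of its speed; a pose out of reach is approached as far as the arm can. A call with a gripper value outside its range is refused whole. The fingers move at their own pace and stop on an object; the grip force is fixed at half the most. Time passes only in rows, so rows that repeat a pose let the fingers close. It gives the time, the measured TCP pose, the force, the opening and the grip force at its end, in the units of the state.
- state(): the state, without advancing time (a new reading comes with each control period).
- grab_frame(name): name is "scene" or "side" or "wrist"; returns the picture (480x640x3 uint8, blue, green, red); there is no depth.
- camera_info(name): a dict with "camera_matrix" (3x3 intrinsics, pixels), "R" (3x3) and "t" (3): a world point X has camera coordinates R X + t. Camera axes: x right, y down, z forward; pixel columns grow to the right and rows downward; lengths in m; the calibration is good to about 2 mm. A picture is of the moment at which its call begins: read the wrist's pose just before it. camera_info takes no time and is no camera call; for the wrist camera it gives the pose at the moment of the call.
- finish_job(): hands the job in; it is judged then, once.
The state is a dict: "clock": time; "joint_pos": joint angles; "qvel": joint speeds; "effort": joint torques, N m; "tool_pos": TCP position; "tcp_rot": TCP orientation; "force": force on the tool from outside, world axes, zero at the start; "moment": the same for the moment, N m; "grip_width": finger opening in m; "finger_force": force on a finger pad.
Only numpy, scipy, OpenCV 4.12 (cv2) and the standard library are available. Lean on these libraries where they do the work, as an engineer would, in place of code of your own. Each camera call takes 0.05 s, during which the arm holds its last target. There are 200 camera calls.

### The job

Refit the loose dark-grey metal shelf-front strip on the small shelf unit: slide the flat edge of the strip under the middle of the liner plate without lifting the plate, square to it, and push on until the sprung rail beneath is fully back. Then press the strip firmly down flat on the shelf board and finish while still holding it so, pushed in against the spring and pressed down with about 15 N. Leave the bowl, bottle and carton alone.

Things in the scene. Friction and masses are not known exactly. Their poses are not given: they have to be found in the camera images.
- shelf: Small shelf unit fixed to the counter: a plywood board carrying the hinged liner plate and sprung rail. Origin: on the board's underside, midway along y, on the counter; z up. x runs from its open front (near the robot) to the back: the strip is pushed in along +x. A plastic block under the plate's back (x = 60 to 95 mm) carries the hinge. Unit turned up to 15 degrees.
- board: The plywood board of the shelf unit, same origin and axes: 260 (y) x 16 mm thick, from its front edge at x = -115 mm to x = 95 mm, top face at z = 16 mm. The strip is pressed down on this face.
- liner_lip (a point): On the board's top, below the middle of the liner plate's free front edge (shelf x = -23 mm, y = 0, z = 16 mm); axes as shelf. The plate is a 3 mm aluminium sheet 200 mm wide (y), centred, hinged at shelf x = 85 mm. It lies level, 8 mm clear above the board, its last 8 mm turned up by 3 mm. Nothing stands under it in front of the rail.
- rail_rest (a point): Middle of the rail's front face when the rail is at rest, on the board's top face (shelf x = 20 mm, y = 0, z = 16 mm). Axes as the shelf.
- liner (a joint): Angle of the hinged liner plate, rad: 0 = lying level at rest (as at the start; it cannot go lower), positive = front edge lifted (0.01 rad is about 1 mm there). Light (0.15 kg), lifts easily.
- rail (a joint): Travel of the sprung rail, m, along shelf +x: 0 = forward at rest, 0.012 = fully back (hard stop). Spring 5 N at rest, 8 N fully back; it returns when let go. A dark steel bar 236 mm long (y), 12 wide, 7 mm high, just over the board and under the plate; its two 12 mm square ends, 18 mm high, stick out beside the plate.
- strip: Loose dark-grey metal strip, 0.16-0.26 kg, L-shaped: flat flange 160 (y) x 4 mm thick reaching to x = 95 mm, and an upright rib 10 mm thick (x = -5 to 5 mm) along its whole near edge, top 36 mm above the underside. Origin: on the underside below the rib's middle; z up. Starts flat on the counter, rib towards the robot, turned up to 20 degrees. Take it by the rib, closing along x.
- strip_edge (a point): Middle of the strip's far flange edge, on the underside (strip x = 95 mm, y = 0, z = 0). This edge goes under the liner plate and pushes the rail.
- bowl: Black mixing bowl, 100 mm across the rim, 50 mm high, beyond the work; bystander. Origin: centre of its underside.
- developer: White bottle, 68 mm across, 200 mm high, to the left; bystander. Origin: centre of its underside.
- carton: White paper tube carton 150 x 45 x 40 mm, lying to the right; bystander. Origin: centre of its underside.
Mind the look-alikes: they are no part of the job. Of the things that look like the strip, the largest one is meant.

How it is judged (in metres and radians):
On the way, in this order (a step that is already met when the one before it is completed fails the run):
1. the strip's edge is at least 10 mm under the liner plate, which still lies down (x of strip_edge in the frame of liner_lip between 0.01 and 0.09 m and y of strip_edge in the frame of liner_lip between -0.03 and 0.03 m and z of strip_edge in the frame of liner_lip below 0.006 m and value of joint liner below 0.05 rad), for 0.05 s.
2. the strip has pushed the sprung rail back (at least 9 of its 12 mm) (value of joint rail above 0.009 m and x of strip_edge in the frame of rail_rest above 0.007 m), for 0.1 s.
At the end, for the whole second after the job is handed in: Fingers hold the strip: rail back over 9 of 12 mm, strip within 18 mm of the plate's middle, square within 0.06 rad, flat on the board (0.03 rad, edge under 2 mm up), pressed on it with over 7 N; liner plate lying down (below 0.02 rad) (all of step 2 and y of strip_edge in the frame of rail_rest between -0.018 and 0.018 m and z of strip_edge in the frame of rail_rest below 0.002 m and angle between the x axis of strip and the x axis of shelf, either way round below 0.06 rad and angle between strip's own z axis and vertical below 0.03 rad and value of joint liner below 0.02 rad and contact force between strip and board above 7 N and contact force between the fingers and strip above 3 N and linear speed of strip below 0.02 m/s); the arm keeps its last pose, push and grip.
It fails at once if the liner plate is lifted (more than 0.07 rad, 7 mm at its edge) (value of joint liner above 0.07 rad).
It fails at once if a bystander is disturbed (moved more than 20 mm) (distance of any of bowl, developer, carton from where it was at the start of the episode above 0.02 m).
It also fails if it takes over 46 s, if anything falls off the work surface, if the arm or the gripper's body presses on something with over 40 N, if the wrist force passes 120 N, or if a joint passes its speed limit or range.

## Working session

There is one attempt and no reset: what is moved stays moved. The work goes in short steps, Python scripts to look and compute and a tool call to move; the robot and the scene stay as the last step left them, time stands still between calls to the robot, and variables do not carry over. Pictures are saved under pics/ and viewed, at most 10 in all, crops included, and the job is handed in when it is done.

Besides the shell and the picture viewer there is one more tool, called as name(argument=value, ...) on one line, values as JSON. drive_tool: Moves the arm, as the interface text tells. Its arguments: {"type":"object","properties":{"commands":{"type":"array"}},"required":["commands"]}

```bash
mkdir -p pics
cat > h.py <<'E'
from station import *
import numpy as np, cv2
def ray(ci,px,z):
    K,R,t=map(np.array,(ci["camera_matrix"],ci["R"],ci["t"]))
    c=-R.T@t; d=R.T@np.linalg.solve(K,[px[0],px[1],1.0])
    return c+d*(z-c[2])/d[2]
def proj(ci,X):
    K,R,t=map(np.array,(ci["camera_matrix"],ci["R"],ci["t"]))
    p=K@(R@np.array(X)+t); return p[:2]/p[2]
E
python3 - <<'E'
from h import *
for n in("scene","side","wrist"):
    cv2.imwrite(f"pics/{n}0.png",grab_frame(n)); ci=camera_info(n)
    print(n,np.round(-np.array(ci["R"]).T@np.array(ci["t"]),3))
s=state();print(s["clock"],s["tcp_rot"],s["grip_width"])
E
```

```text
scene [ 1.477 -0.442  1.118]
side [-0.247  0.839  0.809]
wrist [ 0.29  -0.614  0.384]
0.15 [[ 9.42170590e-01  3.35133163e-01 -5.84994574e-04]
 [ 3.35133645e-01 -9.42169787e-01  1.23793032e-03]
 [-1.36292710e-04 -1.36239290e-03 -9.99999063e-01]] 0.0880464466495011
```

View pics/scene0.png

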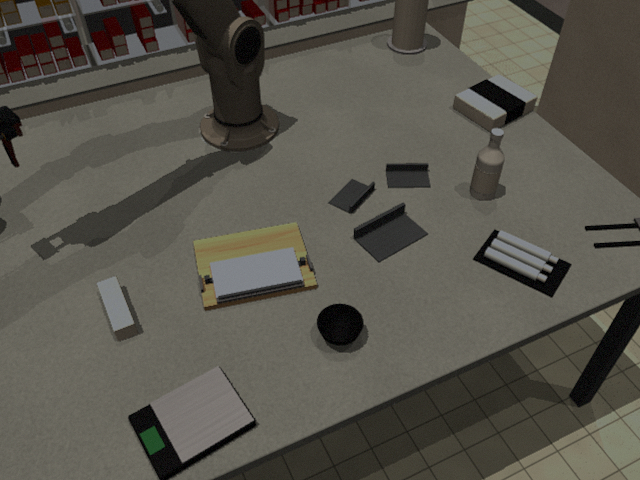

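View pics/side0.png

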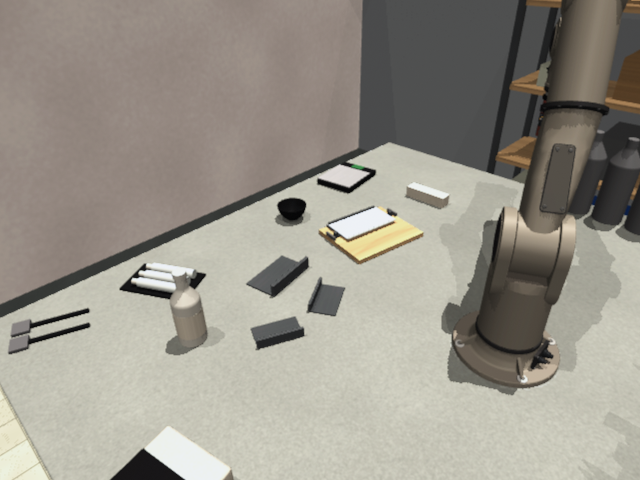

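The scene view shows three strip look-alikes: A at (390,232), the largest; B at (353,194); C at (408,176). The shelf is at (255,265), its plate at (257,273). A fits by size, and I'll confirm that in an enlarged crop with measured corners.

Run:
```python
from h import *
im=cv2.imread("pics/scene0.png"); ci=camera_info("scene")
g=im.max(2)
m=((g<75)).astype(np.uint8); 
roi=np.zeros_like(m); roi[155:265,320:440]=1; m*=roi
m=cv2.morphologyEx(m,cv2.MORPH_CLOSE,np.ones((3,3)))
cs,_=cv2.findContours(m,cv2.RETR_EXTERNAL,cv2.CHAIN_APPROX_NONE)
for c in cs:
    if cv2.contourArea(c)<150: continue
    a=cv2.approxPolyDP(c,3,True)[:,0]; print("dark",cv2.contourArea(c)); 
    for p in a: print(p,np.round(ray(ci,p,0.0),3)[:2],np.round(ray(ci,p,0.036),3)[:2])
# board (yellowish)
hsv=cv2.cvtColor(im,cv2.COLOR_BGR2HSV); m=((hsv[...,1]>75)&(hsv[...,0]>12)&(hsv[...,0]<32)&(hsv[...,2]>90)).astype(np.uint8); roi[:]=0; roi[215:315,185:325]=1;m*=roi
p=np.argwhere(m)[:,::-1]; h=cv2.convexHull(p.astype(np.int32)); a=cv2.approxPolyDP(h,3,True)[:,0]
for p in a: print("board",p,np.round(ray(ci,p,0.016),3)[:2])
for nm,p in(("bowl",(340,320)),("carton",(116,305))): print(nm,ray(ci,p,.04))
c1=cv2.resize(im[150:320,180:440],None,fx=3,fy=3,interpolation=cv2.INTER_CUBIC); cv2.imwrite("pics/crop1.png",c1)
```

```text
dark 2298.5
[403 203] [0.5   0.272] [0.531 0.249]
[354 228] [0.526 0.113] [0.556 0.095]
[353 238] [0.556 0.094] [0.585 0.077]
[378 262] [0.652 0.111] [0.678 0.093]
[427 234] [0.623 0.268] [0.651 0.245]
[406 215] [0.542 0.255] [0.572 0.233]
dark 860.5
[373 182] [0.393 0.241] [0.428 0.219]
[365 185] [0.395 0.215] [0.429 0.194]
[351 179] [0.357 0.193] [0.393 0.172]
[328 203] [0.415 0.094] [0.449 0.077]
[353 213] [0.477 0.136] [0.509 0.117]
[375 189] [0.42  0.232] [0.454 0.21 ]
dark 975.5
[386 164] [0.342 0.311] [0.379 0.286]
[388 187] [0.428 0.267] [0.462 0.245]
[430 186] [0.474 0.372] [0.506 0.346]
[427 163] [0.388 0.417] [0.423 0.389]
board [316 284] [ 0.661 -0.058]
board [204 306] [ 0.61  -0.309]
board [193 241] [ 0.409 -0.27 ]
board [296 223] [ 0.461 -0.018]
bowl [ 0.79031881 -0.06243643  0.04      ]
carton [ 0.54403007 -0.48296378  0.04      ]
```

View pics/crop1.png

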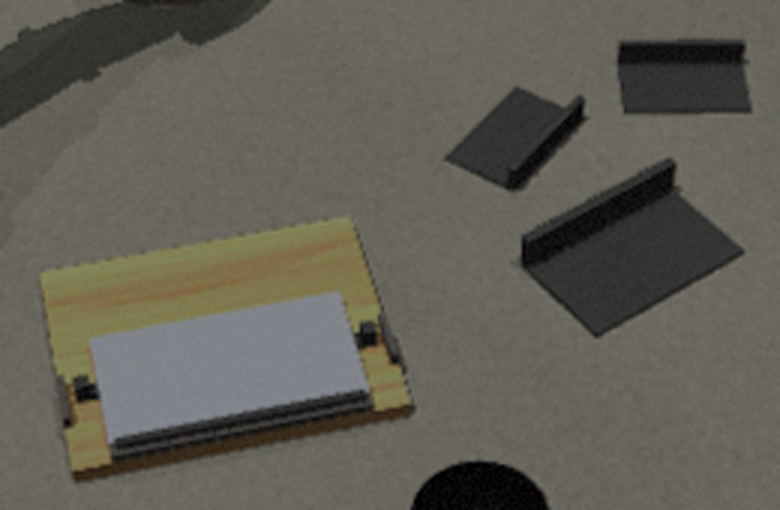

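A (390,232) is confirmed as the strip: it is the largest, its far edge measures 0.160 m, and its rib is towards the robot. B and C are clearly smaller. The strip origin is about (0.544, 0.172) at yaw +10.5°. The shelf front is 0.257 m long, with yaw about −11.5° and origin about (0.548, −0.167). Now I move above the strip.

drive_tool(commands=[[[0.57, -0.655, 0.05, 0, 0, -81, 0], [0.57, -0.655, 0.05, 0, 0, -81, 0], [0.57, -0.655, 0.05, 0, 0, -81, 0], [0.57, -0.655, 0.05, 0, 0, -81, 0], [0.57, -0.655, 0.05, 0, 0, -81, 0], [0.57, -0.655, 0.05, 0, 0, -81, 0], [0.57, -0.655, 0.05, 0, 0, -81, 0], [0.57, -0.655, 0.05, 0, 0, -81, 0], [0.57, -0.655, 0.05, 0, 0, -81, 0], [0.57, -0.655, 0.05, 0, 0, -81, 0], [0.57, -0.655, 0.05, 0, 0, -81, 0], [0.57, -0.655, 0.05, 0, 0, -81, 0], [0.57, -0.655, 0.05, 0, 0, -81, 0], [0.57, -0.655, 0.05, 0, 0, -81, 0], [0.57, -0.655, 0.05, 0, 0, -81, 0], [0.57, -0.655, 0.05, 0, 0, -81, 0], [0.57, -0.655, 0.05, 0, 0, -81, 0], [0.57, -0.655, 0.05, 0, 0, -81, 0], [0.57, -0.655, 0.05, 0, 0, -81, 0], [0.57, -0.655, 0.05, 0, 0, -81, 0]]])

```text
clock: 2.15
tool_pos: [0.5433, 0.1715, 0.1801]
tcp_rot: [[-0.184, 0.983, -0.001], [0.983, 0.184, -0.001], [-0.001, -0.001, -1.0]]
force: [0.5, -0.3, -0.4]
grip_width: 0.0883
finger_force: 0.0
```

Run:
```python
from h import *
s=state(); ci=camera_info("wrist"); im=grab_frame("wrist"); cv2.imwrite("pics/w1.png",im)
print(s["clock"],s["tool_pos"],np.round(s["tcp_rot"],3).tolist(),s["joint_pos"],s["force"])
x=np.array([.983,.182]);y=np.array([-.182,.983]);o=np.array([.544,.172])
for q in((95,80,0),(95,-80,0),(-5,80,.036),(-5,-80,.036),(5,80,.036),(5,-80,.036)): print(q,proj(ci,[*(o+q[0]*x/1e3+q[1]*y/1e3),q[2]]))
```

```text
2.15 [0.54333489 0.17153134 0.18012902] [[-0.184, 0.983, -0.001], [0.983, 0.184, -0.001], [-0.001, -0.001, -1.0]] [  4.13721604  24.65663671 -35.7275028  104.74209953  17.07947073
  56.11140735 -28.18144472] [ 0.48330118 -0.27576034 -0.41292294]
(95, 80, 0) [432.89919409 123.87350655]
(95, -80, 0) [419.716917   303.70854971]
(-5, 80, 0.036) [311.13783428 121.46137868]
(-5, -80, 0.036) [311.32387269 320.82005293]
(5, 80, 0.036) [324.71951039 121.49617999]
(5, -80, 0.036) [323.25710734 320.85820222]
```

View pics/w1.png

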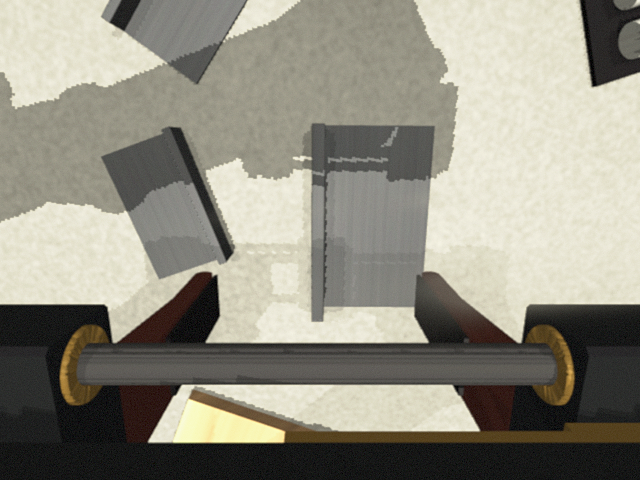

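The wrist view shows the rib at columns 312–325, rows 123–320, and the flange's far edge running (434,125)–(421,306). Both are within 1–2 px (about 1.5 mm) of the prediction. Now I descend and grip.

drive_tool(commands=[[[-0.001, 0.001, 0.05, 0, 0, 0, 0], [-0.001, 0.001, 0.1, 0, 0, 0, 0], [-0.001, 0.001, 0.14, 0, 0, 0, 0], [-0.001, 0.001, 0.158, 0, 0, 0, 0], [-0.001, 0.001, 0.165, 0, 0, 0, 0], [-0.001, 0.001, 0.165, 0, 0, 0, 0], [-0.001, 0.001, 0.165, 0, 0, 0, 1], [-0.001, 0.001, 0.165, 0, 0, 0, 1], [-0.001, 0.001, 0.165, 0, 0, 0, 1], [-0.001, 0.001, 0.165, 0, 0, 0, 1], [-0.001, 0.001, 0.165, 0, 0, 0, 1], [-0.001, 0.001, 0.165, 0, 0, 0, 1], [-0.001, 0.001, 0.165, 0, 0, 0, 1], [-0.001, 0.001, 0.165, 0, 0, 0, 1], [-0.001, 0.001, 0.165, 0, 0, 0, 1], [-0.001, 0.001, 0.165, 0, 0, 0, 1]]])

```text
clock: 3.8
tool_pos: [0.5449, 0.1714, 0.0156]
tcp_rot: [[-0.184, 0.983, -0.0], [0.983, 0.184, -0.0], [-0.0, -0.0, -1.0]]
force: [-1.5, 0.3, 0.4]
grip_width: 0.0113
finger_force: 0.3
```

drive_tool(commands=[[[0, 0, 0, 0, 0, 0, 1], [0, 0, 0, 0, 0, 0, 1], [0, 0, 0, 0, 0, 0, 1], [0, 0, -0.01, 0, 0, 0, 1], [0, 0, -0.03, 0, 0, 0, 1], [0, 0, -0.06, 0, 0, 0, 1], [0, 0, -0.085, 0, 0, 0, 1], [-0.02, -0.013, -0.085, 0, 0, 2, 1], [-0.05, -0.033, -0.085, 0, 0, 4, 1], [-0.08, -0.052, -0.085, 0, 0, 6, 1], [-0.11, -0.072, -0.085, 0, 0, 8, 1], [-0.14, -0.092, -0.085, 0, 0, 11, 1], [-0.17, -0.111, -0.085, 0, 0, 13, 1], [-0.2, -0.131, -0.085, 0, 0, 16, 1], [-0.23, -0.15, -0.085, 0, 0, 18, 1], [-0.26, -0.17, -0.085, 0, 0, 20, 1], [-0.275, -0.18, -0.085, 0, 0, 21.5, 1], [-0.2815, -0.184, -0.085, 0, 0, 22, 1], [-0.2815, -0.184, -0.085, 0, 0, 22, 1], [-0.2815, -0.184, -0.085, 0, 0, 22, 1]]])

```text
clock: 5.8
tool_pos: [0.4165, -0.1381, 0.101]
tcp_rot: [[0.196, 0.981, 0.001], [0.981, -0.196, 0.0], [0.001, 0.001, -1.0]]
force: [0.2, 0.3, -1.5]
grip_width: 0.0094
finger_force: 30.0
```

Run:
```python
from h import *
s=state(); ci=camera_info("wrist"); im=grab_frame("wrist"); si=grab_frame("side"); cs=camera_info("side")
print(s["clock"],s["tool_pos"],np.round(s["tcp_rot"],3).tolist(),s["joint_pos"],s["force"],s["grip_width"],s["finger_force"])
x=np.array([.980,-.199]);y=np.array([.199,.980]);o=np.array([.548,-.167])
for q in((-23,100,.030),(-23,-100,.030),(-115,130,.016),(-115,-130,.016),(77,100,.027)):
    X=[*(o+q[0]*x/1e3+q[1]*y/1e3),q[2]]; print("shelf",q,proj(ci,X),proj(cs,X))
T=np.array(s["tcp_rot"]);p=np.array(s["tool_pos"])
for q in((95,80,0),(95,-80,0),(-5,80,36),(-5,-80,36)):
    X=p+T@[q[1]/1e3,q[0]/1e3,(15-q[2])/1e3]; print("strip",q,proj(ci,X),proj(cs,X))
cv2.imwrite("pics/w2.png",np.vstack([im, ])); c=cv2.resize(si[180:300,300:460],None,fx=4,fy=4,interpolation=cv2.INTER_CUBIC)
cv2.imwrite("pics/both2.png",cv2.resize(np.hstack([im,c]),(800,300) if 0 else (800,300)))
```

```text
5.8 [ 0.41650926 -0.13806117  0.10096883] [[0.196, 0.981, 0.001], [0.981, -0.196, 0.0], [0.001, 0.001, -1.0]] [ 34.10803552  18.38274722 -27.49467242 125.50314034  13.38946617
  38.78890007 -13.99539278] [ 0.16073291  0.30266609 -1.4721327 ] 0.009427323858483518 29.99906837940216
shelf (-23, 100, 0.03) [522.07651789  82.54774899] [345.94519345 237.54543599]
shelf (-23, -100, 0.03) [482.17258715 401.75922106] [394.9597707  218.07807203]
shelf (-115, 130, 0.016) [351.81556605  28.2003462 ] [356.5950283  258.79546272]
shelf (-115, -130, 0.016) [342.54138059 424.73298815] [421.28864859 230.9981656 ]
shelf (77, 100, 0.027) [700.74013475  84.04054997] [327.29810242 224.6130313 ]
strip (95, 80, 0) [545.34430751 107.79987859] [354.2240479  222.45862684]
strip (95, -80, 0) [500.07934771 434.60681542] [394.30840179 207.07043341]
strip (-5, 80, 36) [300.08849939  98.39387168] [376.44537956 226.41086081]
strip (-5, -80, 36) [303.78050621 496.39791436] [417.90519501 209.81234749]
```

View pics/w2.png

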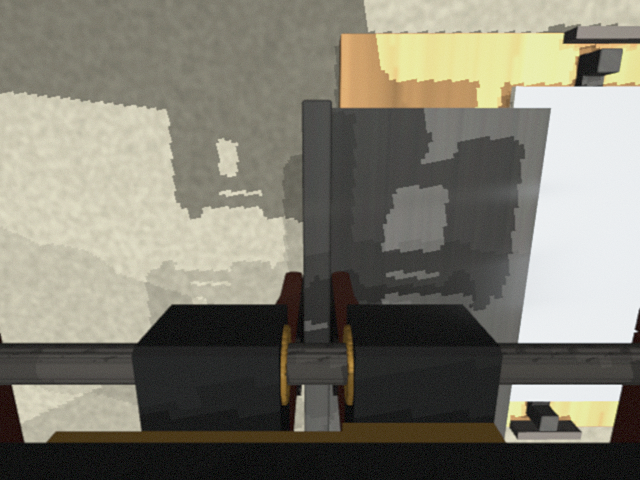

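The strip is held firmly (30 N) and looks square to the plate. Its far-left corner is at (550,108), the plate's front-left corner at (514,86), and the board's front-left corner at (341,34). The shelf sits a few mm nearer than I predicted, so I'll refine it from this view.

Run:
```python
from h import *
ci=camera_info("wrist"); im=cv2.imread("pics/w2.png"); s=state()
w=im.min(2)>200
hsv=cv2.cvtColor(im,cv2.COLOR_BGR2HSV); 
for c in (530,560,580,600,620):
    r=np.where(w[:,c])[0]; r=r[(r>60)&(r<430)]; 
    if len(r): print("plate",c,r.min(),r.max(),ray(ci,(c,r.min()-.5),.027 if c>545 else .03)[:2],ray(ci,(c,r.max()+.5),.027 if c>545 else .03)[:2])
for r in (90,95,100): 
    c=np.where(w[r,450:])[0]; print("platefront",r,c.min()+450,ray(ci,(c.min()+450,r),.030)[:2])
b=(hsv[...,1]>70)&(hsv[...,0]<32)&(hsv[...,0]>8)
P=[]
for r in (40,50,60,70,80,90,100):
    c=np.where(b[r,320:400])[0].min()+320; q=ray(ci,(c,r),.016)[:2]; P.append(q); print("boardfront",r,c,q)
for c in (400,450,500):
    r=np.where(b[:110,c])[0].min(); print("boardleft",c,r,ray(ci,(c,r),.016)[:2])
g=im.max(2)
x=np.array([.980,-.199]);y=np.array([.199,.980])
zu=s["tool_pos"][2]-.015
for p in((550,108),(545,145),(303,100)):
    z=zu+(.036 if p[0]<400 else .004); print("strip",p,ray(ci,p,z))
```

```text
plate 530 87 400 [ 0.54927944 -0.06691213] [ 0.5370208  -0.26517412]
plate 560 87 400 [ 0.56708643 -0.07005572] [ 0.55838012 -0.27169749]
plate 580 87 401 [ 0.57789648 -0.07220201] [ 0.5716429  -0.27512659]
plate 600 87 400 [ 0.58870646 -0.07434829] [ 0.58495437 -0.27697203]
plate 620 87 390 [ 0.59951636 -0.07649455] [ 0.59829088 -0.27171599]
platefront 90 516 [ 0.5416849  -0.06722807]
platefront 95 515 [ 0.54096652 -0.06970408]
platefront 100 515 [ 0.54078155 -0.07230166]
boardfront 40 340 [ 0.45347234 -0.02106592]
boardfront 50 340 [ 0.45254216 -0.02614252]
boardfront 60 339 [ 0.45104325 -0.03116771]
boardfront 70 339 [ 0.45008784 -0.03636341]
boardfront 80 339 [ 0.44912113 -0.04162057]
boardfront 90 339 [ 0.44814292 -0.04694029]
boardfront 100 339 [ 0.447153   -0.05232369]
boardleft 400 33 [ 0.48706729 -0.02408946]
boardleft 450 33 [ 0.5145253  -0.02954137]
boardleft 500 33 [ 0.54198286 -0.03499318]
strip (550, 108) [ 0.52496523 -0.07821332  0.08981899]
strip (545, 145) [ 0.52221195 -0.09248936  0.08981899]
strip (303, 100) [ 0.42804916 -0.05902669  0.12181899]
```

drive_tool(commands=[[[-0.0035, -0.002, 0.02, 0, 0, 0, 1], [-0.0035, -0.002, 0.04, 0, 0, 0, 1], [-0.0035, -0.002, 0.055, 0, 0, 0, 1], [-0.0035, -0.002, 0.063, 0, 0, 0, 1], [-0.0035, -0.002, 0.0675, 0, 0, 0, 1], [-0.0035, -0.002, 0.0675, 0, 0, 0, 1], [-0.0035, -0.002, 0.0675, 0, 0, 0, 1]]])

```text
clock: 6.6
tool_pos: [0.4136, -0.142, 0.0336]
tcp_rot: [[0.198, 0.98, 0.001], [0.98, -0.198, -0.0], [0.0, 0.001, -1.0]]
force: [0.3, -0.2, -1.6]
grip_width: 0.0094
finger_force: 30.0
```

Run:
```python
from h import *
cs=camera_info("side");si=grab_frame("side");im=grab_frame("wrist");c=cv2.resize(si[170:290,310:450],(560,480),interpolation=cv2.INTER_CUBIC)
cv2.imwrite("pics/w3.png",cv2.resize(np.hstack([im,c]),(800,320)))
```

```text
(no output)
```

View pics/w3.png

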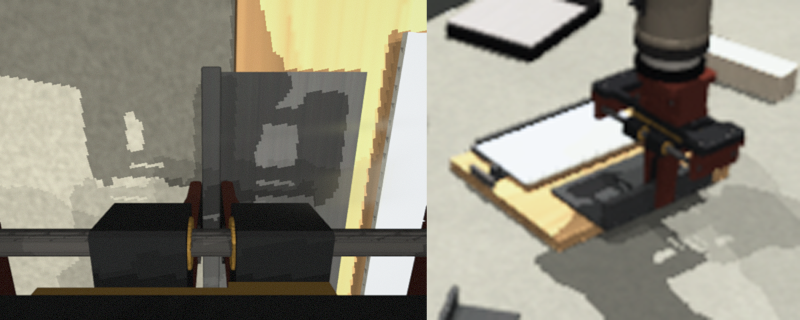

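The edge runs parallel to the lip with a clear gap, just above the board. Sliding in.

drive_tool(commands=[[[0, 0.004, 0, 0, 0, 0, 1], [0, 0.008, 0, 0, 0, 0, 1], [0, 0.012, 0, 0, 0, 0, 1], [0, 0.016, 0, 0, 0, 0, 1], [0, 0.02, 0, 0, 0, 0, 1], [0, 0.024, 0, 0, 0, 0, 1], [0, 0.028, 0, 0, 0, 0, 1], [0, 0.032, 0, 0, 0, 0, 1], [0, 0.036, 0, 0, 0, 0, 1], [0, 0.036, 0, 0, 0, 0, 1]]])

```text
clock: 7.7
tool_pos: [0.4491, -0.1494, 0.0332]
tcp_rot: [[0.198, 0.98, 0.001], [0.98, -0.198, 0.0], [0.0, 0.001, -1.0]]
force: [0.5, -0.2, -2.0]
grip_width: 0.0099
finger_force: 30.0
```

Run:
```python
from h import *
si=grab_frame("side");im=grab_frame("wrist");c=cv2.resize(si[170:290,310:450],(560,480),interpolation=cv2.INTER_CUBIC)
cv2.imwrite("pics/w4.png",cv2.resize(np.hstack([im,c]),(800,320)))
```

```text
(no output)
```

View pics/w4.png

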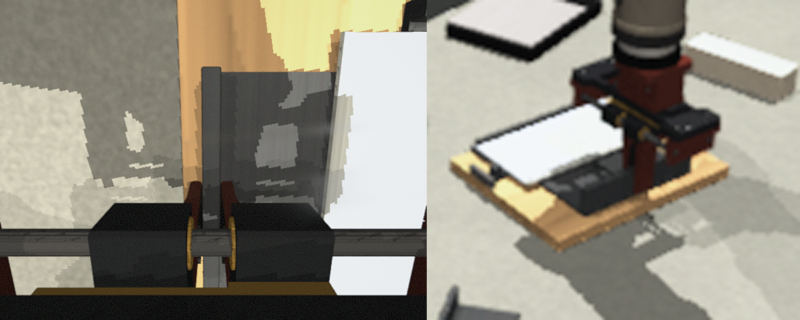

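The edge is under the plate by about 20 mm, the plate lies flat and there is no contact force. Next I push the rail back.

drive_tool(commands=[[[0, 0.004, 0, 0, 0, 0, 1], [0, 0.008, 0, 0, 0, 0, 1], [0, 0.012, 0, 0, 0, 0, 1], [0, 0.016, 0, 0, 0, 0, 1], [0, 0.019, 0, 0, 0, 0, 1], [0, 0.022, 0, 0, 0, 0, 1], [0, 0.024, 0, 0, 0, 0, 1], [0, 0.026, 0, 0, 0, 0, 1], [0, 0.028, 0, 0, 0, 0, 1], [0, 0.03, 0, 0, 0, 0, 1], [0, 0.03, 0, 0, 0, 0, 1], [0, 0.03, 0, 0, 0, 0, 1]]])

```text
clock: 9.0
tool_pos: [0.4752, -0.1549, 0.0325]
tcp_rot: [[0.197, 0.98, -0.005], [0.98, -0.197, 0.0], [-0.001, -0.005, -1.0]]
force: [-6.1, 1.5, 1.0]
grip_width: 0.0098
finger_force: 30.0
```

drive_tool(commands=[[[0, 0.002, 0, 0, 0, 0, 1], [0, 0.004, 0, 0, 0, 0, 1], [0, 0.006, 0, 0, 0, 0, 1], [0, 0.008, 0, 0, 0, 0, 1], [0, 0.009, 0, 0, 0, 0, 1], [0, 0.01, 0, 0, 0, 0, 1], [0, 0.01, 0, 0, 0, 0, 1]]])

```text
clock: 9.7
tool_pos: [0.4801, -0.156, 0.0316]
tcp_rot: [[0.198, 0.98, -0.014], [0.98, -0.198, 0.001], [-0.002, -0.014, -1.0]]
force: [-18.5, 4.3, 9.9]
grip_width: 0.0102
finger_force: 30.1
```

Run:
```python
from h import *
ci=camera_info("wrist");im=grab_frame("wrist");cv2.imwrite("pics/w5.png",im);s=state();print(s["clock"],s["force"],s["moment"])
x=np.array([.981,-.194]);y=np.array([.194,.981])
P=lambda X,Y,z:np.round(proj(ci,[*((.566+X)*x+(-.0585+Y)*y),z]))
for r in(0,.012):
  for z in(.016,.034):print("rail L front",r,z,P(.020+r,.112,z),"back",P(.032+r,.112,z))
print("lip",P(-.023,.1,.03),"boardfront",P(-.115,.13,.016))
```

```text
9.75 [-18.77905188   3.53195364  10.39182682] [0.87000154 3.22838444 0.11650786]
rail L front 0 0.016 [532.  17.] back [563.  17.]
rail L front 0 0.034 [559.   1.] back [594.   0.]
rail L front 0.012 0.016 [563.  17.] back [594.  16.]
rail L front 0.012 0.034 [594.   0.] back [630.   0.]
lip [429.  42.] boardfront [184. -32.]
```

View pics/w5.png

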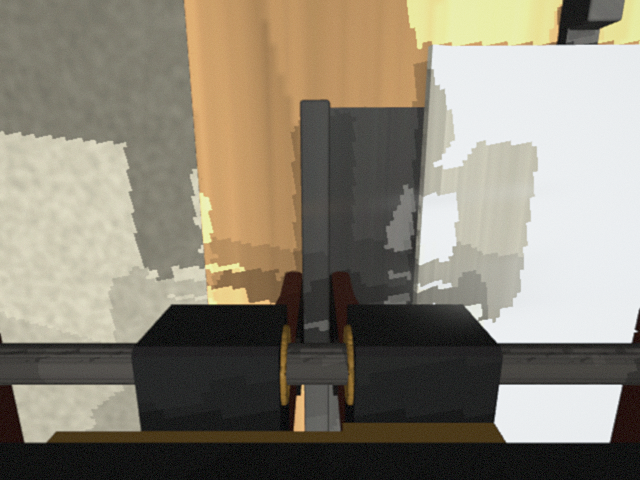

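The left rail end's neck is now at columns 566–598. I predicted a front at 563 for fully back and 532 for at rest, so the rail is on its stop. The plate is level, with its lip at (430,42) as predicted. Now I take out the small pitch and press down.

drive_tool(commands=[[[0, -0.0005, 0, -0.4, 0, 0, 1], [0, -0.001, 0.0005, -0.8, 0, 0, 1], [0, -0.001, 0.001, -1.0, 0, 0, 1], [0, -0.001, 0.001, -1.0, 0, 0, 1], [0, -0.001, 0.001, -1.0, 0, 0, 1]]])

```text
clock: 10.25
tool_pos: [0.4802, -0.156, 0.0315]
tcp_rot: [[0.198, 0.98, 0.005], [0.98, -0.198, -0.003], [-0.002, 0.005, -1.0]]
force: [-16.2, 3.9, 17.4]
grip_width: 0.01
finger_force: 30.1
```

drive_tool(commands=[[[0, 0, -0.0005, 0.3, 0, 0, 1], [0, 0, -0.0005, 0.3, 0, 0, 1], [0, 0, -0.0005, 0.3, 0, 0, 1], [0, 0, -0.0005, 0.3, 0, 0, 1], [0, 0, -0.0005, 0.3, 0, 0, 1]]])

```text
clock: 10.75
tool_pos: [0.4802, -0.1559, 0.0315]
tcp_rot: [[0.197, 0.98, -0.0], [0.98, -0.198, -0.002], [-0.002, -0.0, -1.0]]
force: [-15.5, 3.6, 11.9]
grip_width: 0.0099
finger_force: 30.0
```

Run:
```python
from h import *
si=grab_frame("side");im=grab_frame("wrist");c=cv2.resize(si[170:290,310:450],(560,480),interpolation=cv2.INTER_CUBIC)
cv2.imwrite("pics/w6.png",cv2.resize(np.hstack([im,c]),(800,320)))
s=state();print(s["force"],s["tool_pos"])
```

```text
[-15.29011253   4.66901537  11.96557776] [ 0.48018706 -0.15595649  0.031527  ]
```

View pics/w6.png

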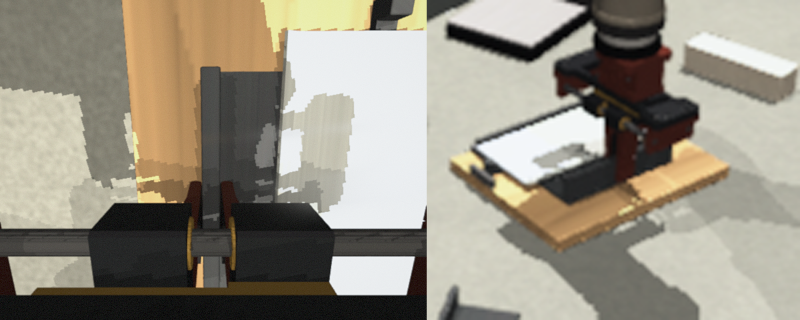

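The strip is level, square and pushed in at about 16 N. It presses on the board with about 14 N: the 12 N reading plus the strip's weight. The plate is flat, so I'm handing in.

```bash
python3 -c "
from station import *
print(finish_job())"
```

```text
the job is handed in; nothing more can be done
None
```

I handed the job in at about 10.9 s on the robot clock. The strip is under the middle of the plate, square and flat. The rail looks fully back in the wrist view, the plate is down, and the arm is still pushing in and pressing down with about 14 N. No verdict was returned.

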